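# Fetch the lidded crucible from behind the bottles for weighing

### The arm

A 6-joint arm with a two-finger parallel gripper is mounted at the origin on the work surface. World frame = base frame: x ahead of the robot, y to its left, z up, the work surface at z = 0. Lengths are in m, angles in rad, forces in N, time in s.
With the tool pointing down it reaches from about 0.3 to 0.775 m from the base axis. Payload 14.6 kg.
Tool frame: the origin (TCP) lies at the very end of the fingers, on their centre line; the grasp point (between the pads) lies 19 mm behind it (ctrl.hold_point_z is the z of the grasp point in the tool frame, in m); z points along the fingers, y is the direction in which the jaws open and shut (so a half turn about z gives the same grasp; the last joint's range is limited). The gripper opens to 94 mm and grips with 3 to 60 N. Pads are 16 mm wide; open, the fingers measure 119 mm over their backs; the gripper's body (75 mm by 177 mm) begins 78 mm behind the grasp point.
Start: joints at [1.087, 0.3, 1.521, -0, 1.321, -0.067], TCP at [0.223, 0.503, 0.205] pointing down, gripper open.
Joint ranges: [-3.03, 3.03], [-0.79, 2.21], [0.23, 2.52], [-1.04, 4.18], [0, 3.07], [-2.55, 2.55]. Speed limits (rad/s): [2.22, 2.22, 2.57, 3.14, 3.14, 3.14].

### API

Orientations are given as [roll, pitch, yaw] about the fixed x, y, z axes, in that order (R = Rz(yaw) Ry(pitch) Rx(roll)).
In Python, from station import ctrl, cams, hand_in gives the robot as it stands.
- The arm moves only by the tool servo_tool, never from a script. Its argument "rows" is a list of rows, each a list of 7 numbers: the shift along the world's x, y, z in m, then the turn, a rotation vector about the world's x, y, z in rad, then the gripper command: -1 is shut, 1 is fully open, values between are in proportion. A call has exactly 8 rows; each row is the pose to reach, as a shift and turn from the pose measured when the call began; what a row does not reach only later rows make up. A row lasts 1/12 s, in which the tool goes at most 41.7 mm and 7.16 degrees, less where a joint would pass 70% of its speed; a pose out of reach is approached as far as the arm can. A call with a gripper value outside its range is refused whole. The fingers move at their own pace and stop on an object; "newtons" is the grip in N (left out, the last holds). Time passes only in rows, so rows that repeat a pose let the fingers close, or fill a call up. It gives the time, the measured TCP pose, the force and the opening at its end, in the units of the state.
- ctrl.get_obs(): the state, without advancing time (a new reading comes with each control period).
- cams.camera(name): name is "scene" or "top" or "wrist"; returns a dict with "image" (420x560x3 uint8, red, green, blue), "depth" (420x560 float32, m along the optical axis (not along the pixel's ray), 0 where there is no reading), "fx", "fy", "cx", "cy" (pixels), "rvec" (rotation vector, rad) and "tvec" (3), from world to camera coordinates, as OpenCV has them; the wrist camera has in their place "hand_eye" (4x4, takes a point from camera to tool coordinates, whose origin is the TCP and whose axes are the flange's). Camera axes: x right, y down, z forward; pixel columns grow to the right and rows downward; lengths in m; the calibration is good to about 2 mm. A picture is of the moment at which its call begins: read the wrist's pose just before it.
- hand_in(): hands the job in, once; it reports no verdict.
Trained networks look in a picture, given as the dict that the camera call returned (one of the last four; its "shot" number tells which), for a name from the list of things; names that differ only in an ending like _2 or _b are one class to them, and where a whole thing is asked for, a point or a joint stands for the part that bears it (a point fixed in the world has none). Each returns a list of dicts, best first, with "p" (0 to 1); they miss things now and then, are a little off and sometimes report something else, mostly with a low value. They report only what shows in the picture. A call takes as long as a camera call. They do not tell look-alikes from the thing itself.
- cams.spot_in(picture, name): "box" ([left, top, right, bottom] as shares, 0 to 1, of the picture: columns of its width, rows of its height, round what is visible of it).
- cams.place_of(picture, name): "at" ([column, row] as shares, 0 to 1, of the picture: columns of its width, rows of its height: a listed point, or the origin of a listed thing).
The state is a dict: "time_s": time; "qpos": joint angles; "joint_vel": joint speeds; "tau": joint torques, N m; "ee_pos": TCP position; "eef_rot": TCP orientation; "force": force on the tool from outside, world axes, zero at the start; "moment": the same for the moment, N m; "grip_width": finger opening in m.
Only numpy, scipy, OpenCV 4.12 (cv2) and the standard library are available. Lean on these libraries where they do the work, as an engineer would, in place of code of your own. Each camera call takes 0.05 s, during which the arm holds its last target.

### The job

A lidded porcelain crucible stands in the back row of the grey storage tray, and two of the three bottles in the front row (the robot's side) stand right in front of it: move just those two bottles upright onto the empty metal side tray. Then gently set the lidded crucible upright on the middle of the balance's round pan, and only after that put each of the two bottles back upright just where it stood. Leave the third bottle and the open crucible standing where they are, and tip none of the bottles or crucibles over.

Things in the scene. Friction and masses are not known exactly. Their poses are not given: they have to be found in the camera images.
- round_bottle: Round amber glass bottle with a white paper band and a black cap, 122 mm tall: body 54 mm diameter up to 70 mm, sloping shoulder to 84 mm, neck 28 mm diameter, cap 36 mm diameter from 92 to 122 mm above its underside (grip the cap from above). About 0.3 kg. Origin: centre of its underside, z up.
- square_bottle: Square white plastic bottle with a white round cap, 114 mm tall: body 46 x 46 mm up to 66 mm, shoulder to 76 mm, neck 28 mm diameter, cap 36 mm diameter from 84 to 114 mm. About 0.25 kg. Origin: centre of its underside, z up. x and y along its sides.
- slim_bottle: Slim bare aluminium bottle with a black cap, 135 mm tall: body 42 mm diameter up to 88 mm, shoulder to 98 mm, neck 24 mm diameter, cap 32 mm diameter from 105 to 135 mm. About 0.22 kg. Origin: centre of its underside, z up.
- lidded_crucible: The crucible to weigh: white porcelain pot 34 mm tall, 44 mm diameter at the top of the pot, 42 mm at 8 mm height, 34 mm at the foot, with a fixed lid and a small knob (16 mm diameter) reaching 50 mm. Grip the pot from above. 90 g. Origin: centre of its underside, z up.
- open_crucible: Like the lidded crucible but open, without a lid, 34 mm tall, 44 mm diameter. It stays where it is. Origin: centre of its underside, z up.
- rack: Grey storage tray, fixed, 160 (x) by 300 mm (y), floor 6 mm thick, rim 12 mm high. Origin: centre of its underside; its -x side looks to the robot. In its frame the bottles stand at x -32, y -84, 0, 84 mm in any order; the crucibles at x 22, y -42, 42 mm, each behind the gap between two bottles, 68 mm off (the third is 137 mm off). Two vials (22 mm diameter, 44 mm tall) in its back corners.
- side_tray: Empty aluminium tray, fixed, 110 mm (x) by 210 mm (y), floor 6 mm thick, rim 12 mm high: the side area for the bottles, with room for two side by side along y. Origin: centre of its underside. It is on the left or the right, with the balance on the other side.
- balance: White bench balance, fixed, body 180 x 140 mm and 40 mm high, with a round steel pan of 110 mm diameter whose top is 50 mm above the table. Origin: at table height under the centre of the pan. The pan does not move.
Things that resemble listed ones, but are neither listed nor needed, are in the scene too. What is shaped like the balance but purple is not meant. Leave any turquoise look-alike of the lidded_crucible alone.

How it is judged:
On the way, in this order (a step that is already met when the one before it is completed fails the run):
1. the two bottles that stood in front of the lidded crucible both stand on the side tray, the third bottle and the lidded crucible still in their places (distance of lidded_crucible from where it was at the start of the episode below 0.015 m and ((distance of round_bottle from where it was at the start of the episode below 0.015 m and horizontal distance between round_bottle and lidded_crucible above 0.1 m and x of square_bottle in the frame of side_tray between -0.04 and 0.04 m and y of square_bottle in the frame of side_tray between -0.09 and 0.09 m and z of each of square_bottle, slim_bottle in the frame of side_tray below 0.012 m and angle between each of square_bottle, slim_bottle's own z axis and vertical below 0.1 rad and x of slim_bottle in the frame of side_tray between -0.04 and 0.04 m and y of slim_bottle in the frame of side_tray between -0.09 and 0.09 m) or (distance of square_bottle from where it was at the start of the episode below 0.015 m and horizontal distance between square_bottle and lidded_crucible above 0.1 m and x of round_bottle in the frame of side_tray between -0.04 and 0.04 m and y of round_bottle in the frame of side_tray between -0.09 and 0.09 m and z of each of round_bottle, slim_bottle in the frame of side_tray below 0.012 m and angle between each of round_bottle, slim_bottle's own z axis and vertical below 0.1 rad and x of slim_bottle in the frame of side_tray between -0.04 and 0.04 m and y of slim_bottle in the frame of side_tray between -0.09 and 0.09 m) or (distance of slim_bottle from where it was at the start of the episode below 0.015 m and horizontal distance between slim_bottle and lidded_crucible above 0.1 m and x of round_bottle in the frame of side_tray between -0.04 and 0.04 m and y of round_bottle in the frame of side_tray between -0.09 and 0.09 m and z of each of round_bottle, square_bottle in the frame of side_tray below 0.012 m and angle between each of round_bottle, square_bottle's own z axis and vertical below 0.1 rad and x of square_bottle in the frame of side_tray between -0.04 and 0.04 m and y of square_bottle in the frame of side_tray between -0.09 and 0.09 m))), for 0.2 s.
2. the lidded crucible stands on the balance pan, both cleared bottles still on the side tray (horizontal distance between lidded_crucible and balance below 0.015 m and z of lidded_crucible in the frame of balance between 0.044 and 0.056 m and angle between lidded_crucible's own z axis and vertical below 0.1 rad and ((x of round_bottle in the frame of side_tray between -0.04 and 0.04 m and y of round_bottle in the frame of side_tray between -0.09 and 0.09 m and z of each of round_bottle, square_bottle in the frame of side_tray below 0.012 m and angle between each of round_bottle, square_bottle's own z axis and vertical below 0.1 rad and x of square_bottle in the frame of side_tray between -0.04 and 0.04 m and y of square_bottle in the frame of side_tray between -0.09 and 0.09 m) or (x of round_bottle in the frame of side_tray between -0.04 and 0.04 m and y of round_bottle in the frame of side_tray between -0.09 and 0.09 m and z of each of round_bottle, slim_bottle in the frame of side_tray below 0.012 m and angle between each of round_bottle, slim_bottle's own z axis and vertical below 0.1 rad and x of slim_bottle in the frame of side_tray between -0.04 and 0.04 m and y of slim_bottle in the frame of side_tray between -0.09 and 0.09 m) or (x of square_bottle in the frame of side_tray between -0.04 and 0.04 m and y of square_bottle in the frame of side_tray between -0.09 and 0.09 m and z of each of square_bottle, slim_bottle in the frame of side_tray below 0.012 m and angle between each of square_bottle, slim_bottle's own z axis and vertical below 0.1 rad and x of slim_bottle in the frame of side_tray between -0.04 and 0.04 m and y of slim_bottle in the frame of side_tray between -0.09 and 0.09 m))), for 0.2 s.
At the end, for the whole second after the job is handed in: The lidded crucible stands upright on the pan, its centre within 15 mm of the pan's centre; all three bottles and the open crucible stand upright within 15 mm of where they were at the start; all are at rest (horizontal distance between lidded_crucible and balance below 0.015 m and z of lidded_crucible in the frame of balance between 0.044 and 0.056 m and angle between each of lidded_crucible, round_bottle, square_bottle, slim_bottle, open_crucible's own z axis and vertical below 0.1 rad and distance of each of round_bottle, square_bottle, slim_bottle, open_crucible from where it was at the start of the episode below 0.015 m and linear speed of each of round_bottle, square_bottle, slim_bottle, open_crucible, lidded_crucible below 0.02 m/s); the robot touches nothing.
It fails at once if the third bottle is disturbed too (all three bottles more than 30 mm from their places at once) (distance of each of round_bottle, square_bottle, slim_bottle from where it was at the start of the episode above 0.03 m).
It fails at once if the open crucible is shifted or lifted by more than 20 mm (distance of open_crucible from where it was at the start of the episode above 0.02 m).
It fails at once if a bottle or a crucible is tipped over (more than 45 degrees) (angle between any of round_bottle, square_bottle, slim_bottle, lidded_crucible, open_crucible's own z axis and vertical above 0.8 rad).
It fails at once if the lidded crucible is let go more than 12 mm above the pan (horizontal distance between lidded_crucible and balance below 0.055 m and z of lidded_crucible in the frame of balance above 0.062 m and contact force between lidded_crucible and the fingers below 0.05 N).
It also fails if it takes over 120 s, if anything falls off the work surface, if the arm or the gripper's body presses on something with over 40 N, if the wrist force passes 120 N, or if a joint passes its speed limit or range.

## Working session

There is one attempt and no reset: what is moved stays moved. The work goes in short steps, Python scripts to look and compute and a tool call to move; the robot and the scene stay as the last step left them, time stands still between calls to the robot, and variables do not carry over. Pictures are saved under pics/ and viewed, and the job is handed in when it is done.

Besides the shell and the picture viewer there is one more tool, called by a JSON object that holds its "op" and its "data", one argument or row to a line. servo_tool: Moves the arm, as the interface text tells. Its arguments: {"type":"object","properties":{"rows":{"type":"array"},"newtons":{"type":"number"}},"required":["rows"]}

```bash
mkdir -p pics; ls; cat > h.py <<'E'
import numpy as np,cv2
from station import ctrl,cams,hand_in
def save(d,n): cv2.imwrite('pics/'+n,d['image'][:,:,::-1])
def ext(d):
    if 'rvec' in d and d.get('rvec') is not None:
        R=cv2.Rodrigues(np.array(d['rvec'],float))[0]; t=np.array(d['tvec'],float).ravel()
        return R.T,-R.T@t
    o=d['obs'] if 'obs' in d else ctrl.get_obs()
    from scipy.spatial.transform import Rotation as Ro
    Rt=Ro.from_euler('xyz',o['eef_rot']).as_matrix(); H=np.array(d['hand_eye'])
    return Rt@H[:3,:3],Rt@H[:3,3]+np.array(o['ee_pos'])
def cloud(d):
    R,c=ext(d); Z=d['depth']; v,u=np.mgrid[:Z.shape[0],:Z.shape[1]]
    P=np.stack([(u-d['cx'])/d['fx']*Z,(v-d['cy'])/d['fy']*Z,Z],-1)
    W=P@R.T+c; W[Z<=0]=np.nan; return W
def ray(d,at,z):
    R,c=ext(d); u=at[0]*d['image'].shape[1];v=at[1]*d['image'].shape[0]
    r=R@np.array([(u-d['cx'])/d['fx'],(v-d['cy'])/d['fy'],1]); return c+r*(z-c[2])/r[2]
E
python3 - <<'E'
from h import *
N=['round_bottle','square_bottle','slim_bottle','lidded_crucible','open_crucible','rack','side_tray','balance']
for c in ['scene','top']:
    d=cams.camera(c); save(d,c+'0.png'); np.savez(c+'0.npz',**{k:np.array(v) for k,v in d.items()})
    print(c,ext(d)[1])
    for n in N:
        for r in cams.place_of(d,n)[:3]:
            if r['p']>.2: print(n,np.round(r['p'],2),np.round(np.array(r['at'])*[560,420],0),np.round(ray(d,r['at'],0.006 if n[-3:] in('tle','ble') else 0),3))
print(ctrl.get_obs(), ctrl.hold_point_z)
E
```

```text
pics
scene [1.00467775 0.20604746 0.61176911]
round_bottle 0.75 [239. 265.] [ 0.606 -0.105  0.006]
round_bottle 0.44 [262. 298.] [ 0.653 -0.026  0.006]
square_bottle 0.6 [277. 284.] [ 0.614 -0.017  0.006]
slim_bottle 0.95 [313. 298.] [0.613 0.057 0.006]
lidded_crucible 0.95 [293. 244.] [ 0.508 -0.033  0.006]
lidded_crucible 0.65 [237. 298.] [ 0.674 -0.067  0.006]
open_crucible 0.6 [284. 313.] [0.664 0.024 0.006]
side_tray 0.58 [443. 263.] [0.421 0.252 0.   ]
balance 0.85 [238. 200.] [ 0.436 -0.214  0.   ]
balance 0.8 [204. 141.] [ 0.259 -0.436  0.   ]
balance 0.33 [311. 299.] [0.612 0.052 0.   ]
top [ 0.28165014 -0.08329716  1.07701175]
round_bottle 0.69 [291. 151.] [ 0.615 -0.105  0.006]
square_bottle 0.72 [258. 152.] [ 0.61  -0.024  0.006]
square_bottle 0.49 [335. 224.] [ 0.433 -0.213  0.006]
slim_bottle 0.86 [226. 151.] [0.613 0.056 0.006]
lidded_crucible 0.53 [274. 133.] [ 0.661 -0.063  0.006]
lidded_crucible 0.49 [265. 200.] [ 0.49  -0.045  0.006]
open_crucible 0.54 [239. 132.] [0.663 0.024 0.006]
rack 0.67 [142. 226.] [0.421 0.252 0.   ]
rack 0.61 [257. 140.] [ 0.644 -0.019  0.   ]
side_tray 0.65 [141. 225.] [0.424 0.255 0.   ]
balance 0.84 [428. 299.] [ 0.26  -0.432  0.   ]
balance 0.6 [339. 224.] [ 0.435 -0.225  0.   ]
{'time_s': 0.9, 'qpos': array([ 1.08744149e+00,  2.99872233e-01,  1.52098131e+00, -8.84589111e-06,
        1.32070807e+00, -6.66091029e-02]), 'joint_vel': array([ 0.00086107,  0.00130758,  0.00056383,  0.00127516, -0.00276634,
       -0.00087568]), 'tau': array([-4.88846672e-04, -5.31655097e+01, -3.52913868e+01,  7.09246262e-02,
        2.11792777e-02,  3.12852694e-05]), 'ee_pos': array([0.22264038, 0.50291853, 0.20546873]), 'eef_rot': array([3.14156224e+00, 1.06183381e-05, 2.72484911e+00]), 'force': array([ 0.60246741,  0.59953669, -0.066405  ]), 'moment': array([ 0.02737721,  0.00665441, -0.02306865]), 'grip_width': 0.09385510685741628} -0.0188
```

View pics/scene0.png

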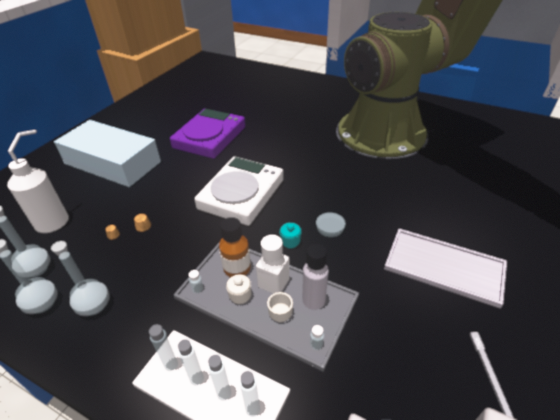

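View pics/top0.png

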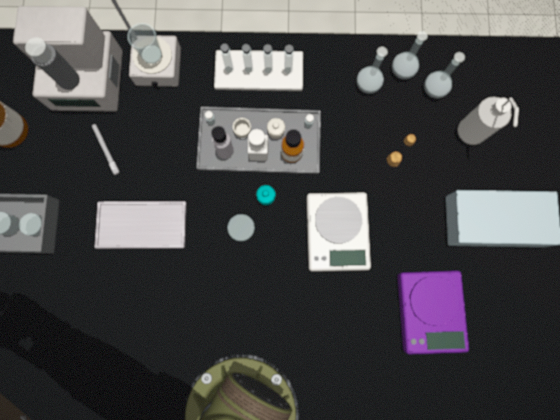

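The scene view shows the white lidded crucible at px (238,289), behind the amber bottle (235,250) and the square bottle (273,265). The slim bottle (315,280) is the third. In the top view the white balance pan is at (339,219) and the side tray at (141,225). The purple and turquoise items are decoys. Next I'll refine positions with the depth data.

```bash
python3 - <<'E'
from h import *
cl=[]
for c in ['top','scene']:
    d=dict(np.load(c+'0.npz')); W=cloud(d); cl.append(W)
    def reg(x,y,r,z0,z1):
        m=(np.hypot(W[...,0]-x,W[...,1]-y)<r)&(W[...,2]>z0)&(W[...,2]<z1); p=W[m]
        if len(p)<8: return len(p)
        (cx,cy),rr=cv2.minEnclosingCircle(p[:,:2].astype(np.float32))
        return len(p),np.round([cx,cy,rr],4),np.round(np.median(p,0),4),np.round(np.percentile(p[:,2],[5,95]),4)
    print(c)
    for n,x,y,z0,z1 in [('round',.612,-.105,.119,.14),('square',.612,-.022,.111,.13),('slim',.613,.057,.132,.15)]:
        print(n,reg(x,y,.03,z0,z1))
    print('crucible top',reg(.668,-.064,.028,.030,.07),'knob',reg(.668,-.064,.028,.052,.07))
    print('open',reg(.664,.022,.03,.035,.05))
    m=(abs(W[...,0]-.43)<.1)&(abs(W[...,1]+.22)<.11)&(W[...,2]>.046)&(W[...,2]<.056); 
    p=W[m]; print('pan',len(p),cv2.minEnclosingCircle(p[:,:2].astype(np.float32)),np.median(p,0))
    for n,x,y,a,b in [('tray',.42,.25,.08,.13),('rack',.644,-.022,.1,.17)]:
        m=(abs(W[...,0]-x)<a)&(abs(W[...,1]-y)<b)&(W[...,2]>.004)&(W[...,2]<.018); p=W[m]
        print(n,cv2.minAreaRect(p[:,:2].astype(np.float32)),np.median(p,0))
E
```

```text
top
round (212, array([ 0.6117, -0.1076,  0.0185]), array([ 0.6096, -0.1071,  0.1274]), array([0.1224, 0.1304]))
square (209, array([ 0.6115, -0.0253,  0.0181]), array([ 0.61  , -0.0251,  0.1194]), array([0.1142, 0.1228]))
slim (169, array([0.6133, 0.0576, 0.0163]), array([0.6118, 0.0571, 0.1408]), array([0.1364, 0.1437]))
crucible top (260, array([ 0.6654, -0.0658,  0.0228]), array([ 0.6611, -0.0666,  0.0446]), array([0.0367, 0.0553])) knob (32, array([ 0.6654, -0.0667,  0.0074]), array([ 0.6646, -0.0668,  0.0547]), array([0.0524, 0.0579]))
open (78, array([0.6647, 0.017 , 0.0227]), array([0.6666, 0.0164, 0.0388]), array([0.0362, 0.0428]))
pan 1714 ((0.417945921421051, -0.20634937286376953), 0.07866986840963364) [ 0.43815683 -0.21567093  0.04980282]
tray ((0.42065465450286865, 0.2503597140312195), (0.15816663205623627, 0.257351815700531), 0.23506712913513184) [0.42363383 0.25609198 0.00673029]
rack ((0.6443495750427246, -0.01858106255531311), (0.332867294549942, 0.19860662519931793), 89.92903900146484) [ 0.64108056 -0.0174409   0.00676295]
scene
round (293, array([ 0.6137, -0.1057, 
[... 313 characters left out ...]
6672, -0.0654,  0.0223]), array([ 0.6725, -0.0616,  0.044 ]), array([0.033, 0.055])) knob (50, array([ 0.6668, -0.0661,  0.0078]), array([ 0.6685, -0.0649,  0.0549]), array([0.0526, 0.057 ]))
open (173, array([0.667 , 0.0174, 0.0225]), array([0.6675, 0.0172, 0.039 ]), array([0.0358, 0.0411]))
pan 1193 ((0.44042566418647766, -0.2143828123807907), 0.05631547048687935) [ 0.44429943 -0.21323764  0.04962841]
tray ((0.4273349344730377, 0.2549169659614563), (0.11339571326971054, 0.21044063568115234), 1.3331379890441895) [0.42959402 0.26299898 0.00616687]
rack ((0.6450983285903931, -0.02462656795978546), (0.3007892966270447, 0.16204236447811127), 89.03868103027344) [0.67134869 0.00968668 0.00630555]
```

{"op": "servo_tool", "data": {
  "rows": [
    [0.01,-0.015,0.02,0,0,-0.07,1],
    [0.03,-0.04,0.04,0,0,-0.14,1],
    [0.05,-0.07,0.05,0,0,-0.21,1],
    [0.07,-0.1,0.06,0,0,-0.29,1],
    [0.09,-0.14,0.06,0,0,-0.36,1],
    [0.11,-0.17,0.06,0,0,-0.43,1],
    [0.13,-0.2,0.06,0,0,-0.5,1],
    [0.15,-0.23,0.06,0,0,-0.57,1]
  ]
}}

```text
time_s: 1.57
ee_pos: [0.3733, 0.2712, 0.2658]
eef_rot: [3.141, 0.0, 2.151]
force: [0.2, 2.0, 0.5]
grip_width: 0.094
```

```bash
python3 - <<'E'
from h import *
d=dict(np.load('scene0.npz')); W=cloud(d);
for x0 in np.arange(.68,.85,.02):
    m=(W[...,0]>x0)&(W[...,0]<x0+.02)&(abs(W[...,1]+.06)<.1); p=W[m]
    print(round(x0,2),len(p),np.round(np.percentile(p[:,2],99.5),3) if len(p) else '')
# pan: fit ellipse from gray edge in top + scene
for c in ['top','scene']:
    d=dict(np.load(c+'0.npz')); W=cloud(d)
    m=(np.hypot(W[...,0]-.44,W[...,1]+.214)<.08)
    from scipy.optimize import least_squares
    g=cv2.cvtColor(d['image'],cv2.COLOR_RGB2GRAY)
    ys,xs=np.where(m); im=g[ys.min()-3:ys.max()+4,xs.min()-3:xs.max()+4]
    cv2.imwrite(f'pics/pan_{c}.png',cv2.resize(im,None,fx=5,fy=5,interpolation=0)); print(xs.min()-3,ys.min()-3)
E
```

```text
0.68 1545 0.051
0.7 981 0.013
0.72 1481 0.014
0.74 1249 0.003
0.76 1048 0.004
0.78 769 0.015
0.8 452 0.015
0.82 2613 0.118
0.84 1995 0.102
299 187
197 163
```

{"op": "servo_tool", "data": {
  "rows": [
    [0.02,-0.03,0,0,0,-0.08,1],
    [0.04,-0.06,0,0,0,-0.15,1],
    [0.06,-0.09,0,0,0,-0.22,1],
    [0.08,-0.125,0,0,0,-0.29,1],
    [0.1,-0.16,0,0,0,-0.36,1],
    [0.12,-0.19,0,0,0,-0.43,1],
    [0.14,-0.22,0,0,0,-0.5,1],
    [0.16,-0.25,0,0,0,-0.58,1]
  ]
}}

```text
time_s: 2.23
ee_pos: [0.534, 0.0193, 0.2659]
eef_rot: [3.141, 0.0, 1.568]
force: [0.7, 0.7, -1.1]
grip_width: 0.0938
```

View pics/pan_top.png

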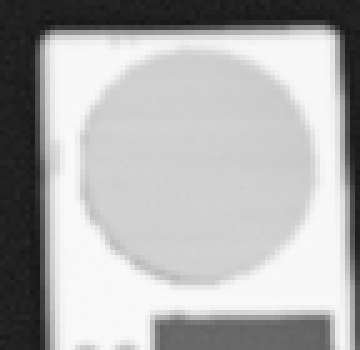

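```bash
python3 - <<'E'
from h import *
d=dict(np.load('top0.npz')); print('pan',ray(d,[338.2/560,219.9/420],.05))
o=ctrl.get_obs(); d=cams.camera('wrist'); d['obs']=o; save(d,'w1.png'); W=cloud(d)
for n,x,y,z0,z1 in [('round',.613,-.107,.122,.135),('square',.613,-.024,.114,.127),('slim',.614,.057,.134,.148),('knob',.666,-.066,.052,.06),('open',.666,.017,.035,.045)]:
    m=(np.hypot(W[...,0]-x,W[...,1]-y)<.03)&(W[...,2]>z0)&(W[...,2]<z1); p=W[m]
    if len(p)>8: print(n,len(p),cv2.minEnclosingCircle(p[:,:2].astype(np.float32)),np.median(p,0))
E
```

```text
pan [ 0.43720403 -0.21600759  0.05      ]
round 722 ((0.6119363307952881, -0.10760438442230225), 0.01850615255534649) [ 0.61157623 -0.10514434  0.12834523]
square 725 ((0.612517774105072, -0.02516842819750309), 0.01789715327322483) [ 0.6110592  -0.02303397  0.12028081]
slim 856 ((0.6139165759086609, 0.05739593878388405), 0.01601223647594452) [0.61313755 0.05808985 0.14124805]
knob 18 ((0.6681050062179565, -0.06352483481168747), 0.006076454650610685) [ 0.66878839 -0.06167061  0.05370049]
open 241 ((0.6655787229537964, 0.0158492773771286), 0.021879415959119797) [0.67162936 0.01155942 0.03990978]
```

View pics/w1.png

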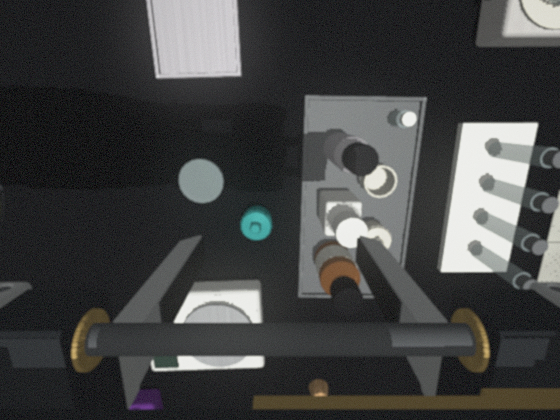

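Wrist view: the round cap is at (345,293), the square cap at (352,233) and the slim cap at (358,158). All agree with the fixed cameras.

{"op": "servo_tool", "data": {
  "rows": [
    [0.02,-0.03,0,0,0,0,1],
    [0.04,-0.06,0,0,0,0,1],
    [0.06,-0.095,0,0,0,0,1],
    [0.079,-0.126,0,0,0,0.003,1],
    [0.079,-0.126,-0.03,0,0,0.003,1],
    [0.079,-0.126,-0.06,0,0,0.003,1],
    [0.079,-0.126,-0.09,0,0,0.003,1],
    [0.079,-0.126,-0.12,0,0,0.003,1]
  ]
}}

```text
time_s: 2.95
ee_pos: [0.615, -0.111, 0.1437]
eef_rot: [3.141, 0.001, 1.561]
force: [-0.1, -0.7, -0.1]
grip_width: 0.0941
```

{"op": "servo_tool", "data": {
  "newtons": 20,
  "rows": [
    [-0.002,0.004,-0.01,0,0,0.008,1],
    [-0.002,0.004,-0.025,0,0,0.008,1],
    [-0.002,0.004,-0.037,0,0,0.008,1],
    [-0.002,0.004,-0.045,0,0,0.008,1],
    [-0.002,0.004,-0.045,0,0,0.008,1],
    [-0.002,0.004,-0.045,0,0,0.008,0.2],
    [-0.002,0.004,-0.045,0,0,0.008,-0.2],
    [-0.002,0.004,-0.045,0,0,0.008,-1]
  ]
}}

```text
time_s: 3.62
ee_pos: [0.6134, -0.1071, 0.0997]
eef_rot: [3.139, 0.002, 1.569]
force: [0.5, -0.2, -0.4]
grip_width: 0.0773
```

{"op": "servo_tool", "data": {
  "rows": [
    [0,0,0,0,0,0,-1],
    [0,0,0,0,0,0,-1],
    [0,0,0,0,0,0,-1],
    [0,0,0,0,0,0,-1],
    [0,0,0,0,0,0,-1],
    [0,0,0,0,0,0,-1],
    [0,0,0,0,0,0,-1],
    [0,0,0,0,0,0,-1]
  ]
}}

```text
time_s: 4.28
ee_pos: [0.6134, -0.1071, 0.0997]
eef_rot: [3.139, 0.002, 1.569]
force: [-0.8, 0.4, 0.0]
grip_width: 0.0356
```

{"op": "servo_tool", "data": {
  "rows": [
    [0,0,0.005,0,0,0,-1],
    [0,0,0.015,0,0,0,-1],
    [0,0,0.035,0,0,0,-1],
    [0,0,0.06,0,0,0,-1],
    [0,0,0.09,0,0,0,-1],
    [0,0,0.12,0,0,0,-1],
    [0,0,0.15,0,0,0,-1],
    [0,0,0.17,0,0,0,-1]
  ]
}}

```text
time_s: 4.95
ee_pos: [0.6136, -0.1071, 0.2739]
eef_rot: [3.136, 0.002, 1.569]
force: [-0.0, 0.4, -2.1]
grip_width: 0.0356
```

{"op": "servo_tool", "data": {
  "rows": [
    [-0.005,0.01,0,0,0,0,-1],
    [-0.015,0.03,0,0,0,0,-1],
    [-0.03,0.06,0,0,0,0,-1],
    [-0.045,0.09,0,0,0,0,-1],
    [-0.06,0.12,0,0,0,0,-1],
    [-0.075,0.15,0,0,0,0,-1],
    [-0.09,0.18,0,0,0,0,-1],
    [-0.1,0.205,0,0,0,0,-1]
  ]
}}

```text
time_s: 5.62
ee_pos: [0.5113, 0.1, 0.2732]
eef_rot: [3.137, 0.002, 1.57]
force: [-0.1, 0.3, -2.2]
grip_width: 0.0357
```

{"op": "servo_tool", "data": {
  "rows": [
    [-0.01,0.03,0,0,0.004,0,-1],
    [-0.025,0.06,0,0,0.004,0,-1],
    [-0.035,0.09,0,0,0.004,0,-1],
    [-0.05,0.12,0,0,0.004,0,-1],
    [-0.06,0.15,0,0,0.004,0,-1],
    [-0.073,0.18,0,0,0.004,0,-1],
    [-0.08,0.2,0,0,0.004,0,-1],
    [-0.084,0.205,0,0,0.004,0,-1]
  ]
}}

```text
time_s: 6.28
ee_pos: [0.4252, 0.3076, 0.2723]
eef_rot: [-3.141, 0.002, 1.573]
force: [-0.1, -0.6, -3.7]
grip_width: 0.0358
```

{"op": "servo_tool", "data": {
  "rows": [
    [0,0,-0.01,0,0,0,-1],
    [0,0,-0.03,0,0,0,-1],
    [0,0,-0.055,0,0,0,-1],
    [0,0,-0.08,0,0,0,-1],
    [0,0,-0.105,0,0,0,-1],
    [0,0,-0.13,0,0,0,-1],
    [0,0,-0.15,0,0,0,-1],
    [0,0,-0.16,0,0,0,-1]
  ]
}}

```text
time_s: 6.95
ee_pos: [0.4239, 0.3057, 0.1088]
eef_rot: [-3.137, 0.005, 1.572]
force: [-1.2, -0.6, -2.6]
grip_width: 0.0354
```

{"op": "servo_tool", "data": {
  "rows": [
    [0.002,0,-0.002,0,-0.004,0,-1],
    [0.002,0,-0.004,0,-0.004,0,-1],
    [0.002,0,-0.006,0,-0.004,0,-1],
    [0.002,0,-0.0075,0,-0.004,0,-1],
    [0.002,0,-0.0085,0,-0.004,0,-1],
    [0.002,0,-0.009,0,-0.004,0,-1],
    [0.002,0,-0.009,0,-0.004,0,-1],
    [0.002,0,-0.009,0,-0.004,0,-1]
  ]
}}

```text
time_s: 7.62
ee_pos: [0.4259, 0.3058, 0.1001]
eef_rot: [3.142, 0.004, 1.572]
force: [-0.2, 0.7, -2.4]
grip_width: 0.0357
```

{"op": "servo_tool", "data": {
  "rows": [
    [0,0,-0.0005,0,0,0,-1],
    [0,0,-0.001,0,0,0,-1],
    [0,0,-0.0015,0,0,0,-1],
    [0,0,-0.002,0,0,0,-1],
    [0,0,-0.002,0,0,0,-1],
    [0,0,-0.002,0,0,0,-1],
    [0,0,-0.002,0,0,0,-1],
    [0,0,-0.002,0,0,0,-1]
  ]
}}

```text
time_s: 8.28
ee_pos: [0.4263, 0.3062, 0.0997]
eef_rot: [3.14, 0.003, 1.572]
force: [-5.8, -1.9, 13.8]
grip_width: 0.0357
```

Contact at z≈0.0997. Release and go up.

{"op": "servo_tool", "data": {
  "rows": [
    [0,0,0,0,0,0,-0.5],
    [0,0,0,0,0,0,0],
    [0,0,0,0,0,0,0.5],
    [0,0,0,0,0,0,1],
    [0,0,0.01,0,0,0,1],
    [0,0,0.04,0,0,0,1],
    [0,0,0.08,0,0,0,1],
    [0,0,0.12,0,0,0,1]
  ]
}}

```text
time_s: 8.95
ee_pos: [0.4258, 0.3059, 0.2214]
eef_rot: [3.141, 0.004, 1.572]
force: [0.6, 1.2, 0.6]
grip_width: 0.0789
```

```bash
cat >> h.py <<'E'
def look(pts,cams_=('top','scene'),pre='x'):
    for c in cams_:
        d=cams.camera(c); save(d,f'{pre}_{c}.png'); W=cloud(d)
        for n,x,y,z0,z1 in pts:
            m=(np.hypot(W[...,0]-x,W[...,1]-y)<.035)&(W[...,2]>z0)&(W[...,2]<z1); p=W[m]
            if len(p)>8:
                (a,b),r=cv2.minEnclosingCircle(p[:,:2].astype(np.float32)); print(c,n,len(p),np.round([a,b,r],4),'z',np.round(np.median(p[:,2]),4))
            else: print(c,n,len(p))
E
python3 - <<'E'
from h import *
look([('round',.426,.306,.119,.14),('square',.612,-.025,.111,.13),('slim',.614,.058,.132,.15),('lid',.666,-.066,.03,.07)],pre='a')
E
```

```text
top round 231 [0.4242 0.3065 0.0186] z 0.1278
top square 206 [ 0.612  -0.0249  0.018 ] z 0.1194
top slim 173 [0.613  0.0574 0.0165] z 0.1403
top lid 261 [ 0.6648 -0.0664  0.0221] z 0.0439
scene round 334 [0.4277 0.3072 0.0189] z 0.1275
scene square 316 [ 0.6139 -0.0242  0.0184] z 0.1196
scene slim 289 [0.616  0.0585 0.0163] z 0.1404
scene lid 462 [ 0.6668 -0.0656  0.0227] z 0.0443
```

{"op": "servo_tool", "data": {
  "rows": [
    [0.01,-0.02,0.02,0,0,0,1],
    [0.03,-0.05,0.03,0,0,0,1],
    [0.05,-0.085,0.03,0,0,0,1],
    [0.07,-0.12,0.03,0,0,0,1],
    [0.09,-0.155,0.03,0,0,0,1],
    [0.11,-0.19,0.03,0,0,0,1],
    [0.13,-0.225,0.03,0,0,0,1],
    [0.145,-0.255,0.03,0,0,0,1]
  ]
}}

```text
time_s: 9.72
ee_pos: [0.5739, 0.0498, 0.2568]
eef_rot: [3.131, -0.002, 1.571]
force: [-1.0, 1.0, 0.7]
grip_width: 0.0943
```

{"op": "servo_tool", "data": {
  "rows": [
    [0.015,-0.03,0,0,0,0,1],
    [0.03,-0.055,0,0,0,0,1],
    [0.038,-0.07,0,0,0,0,1],
    [0.04,-0.073,0,0,0,0,1],
    [0.04,-0.073,-0.02,0,0,0,1],
    [0.04,-0.073,-0.05,0,0,0,1],
    [0.04,-0.073,-0.08,0,0,0,1],
    [0.04,-0.073,-0.1,0,0,0,1]
  ]
}}

```text
time_s: 10.38
ee_pos: [0.6128, -0.0223, 0.1543]
eef_rot: [3.133, -0.002, 1.572]
force: [0.4, -0.4, -0.1]
grip_width: 0.0938
```

{"op": "servo_tool", "data": {
  "rows": [
    [0,-0.0025,-0.015,0,0.008,0,1],
    [0,-0.0025,-0.035,0,0.008,0,1],
    [0,-0.0025,-0.05,0,0.008,0,1],
    [0,-0.0025,-0.058,0,0.008,0,1],
    [0,-0.0025,-0.062,0,0.008,0,1],
    [0,-0.0025,-0.062,0,0.008,0,1],
    [0,-0.0025,-0.062,0,0.008,0,1],
    [0,-0.0025,-0.062,0,0.008,0,0]
  ]
}}

```text
time_s: 11.05
ee_pos: [0.6133, -0.0248, 0.0935]
eef_rot: [3.14, -0.002, 1.572]
force: [0.7, 0.9, -0.4]
grip_width: 0.0903
```

{"op": "servo_tool", "data": {
  "rows": [
    [0,0,0,0,0,0,-0.2],
    [0,0,0,0,0,0,-1],
    [0,0,0,0,0,0,-1],
    [0,0,0,0,0,0,-1],
    [0,0,0,0,0,0,-1],
    [0,0,0,0,0,0,-1],
    [0,0,0,0,0,0,-1],
    [0,0,0,0,0,0,-1]
  ]
}}

```text
time_s: 11.72
ee_pos: [0.6133, -0.0248, 0.0935]
eef_rot: [3.14, -0.002, 1.572]
force: [-0.7, -0.1, -1.2]
grip_width: 0.0372
```

{"op": "servo_tool", "data": {
  "rows": [
    [0,0,0,0,0,0,-1],
    [0,0,0,0,0,0,-1],
    [0,0,0,0,0,0,-1],
    [0,0,0.004,0,0,0,-1],
    [0,0,0.012,0,0,0,-1],
    [0,0,0.03,0,0,0,-1],
    [0,0,0.055,0,0,0,-1],
    [0,0,0.08,0,0,0,-1]
  ]
}}

```text
time_s: 12.38
ee_pos: [0.6129, -0.0248, 0.1745]
eef_rot: [3.141, -0.002, 1.572]
force: [0.6, -0.5, -2.7]
grip_width: 0.0353
```

{"op": "servo_tool", "data": {
  "rows": [
    [0,0,0.02,0,0,0,-1],
    [0,0,0.04,0,0,0,-1],
    [0,0,0.06,0,0,0,-1],
    [0,0,0.075,0,0,0,-1],
    [0,0,0.085,0,0,0,-1],
    [-0.005,0.01,0.085,0,0,0,-1],
    [-0.02,0.03,0.085,0,0,0,-1],
    [-0.035,0.055,0.085,0,0,0,-1]
  ]
}}

```text
time_s: 13.05
ee_pos: [0.5768, 0.0305, 0.2581]
eef_rot: [-3.14, -0.002, 1.57]
force: [1.4, -0.1, -2.6]
grip_width: 0.0356
```

{"op": "servo_tool", "data": {
  "rows": [
    [-0.02,0.025,0,0,0,0,-1],
    [-0.045,0.055,0,0,0,0,-1],
    [-0.07,0.085,0,0,0,0,-1],
    [-0.095,0.115,0,0,0,0,-1],
    [-0.12,0.145,0,0,0,0,-1],
    [-0.138,0.165,0,0,0,0,-1],
    [-0.148,0.175,0,0,0,0,-1],
    [-0.15,0.175,0,0,0,0,-1]
  ]
}}

```text
time_s: 13.72
ee_pos: [0.4244, 0.2075, 0.2575]
eef_rot: [-3.139, -0.002, 1.573]
force: [-0.3, 0.6, -4.6]
grip_width: 0.0355
```

{"op": "servo_tool", "data": {
  "rows": [
    [0,0,-0.01,0,0,0,-1],
    [0,0,-0.03,0,0,0,-1],
    [0,0,-0.055,0,0,0,-1],
    [0,0,-0.08,0,0,0,-1],
    [0,0,-0.105,0,0,0,-1],
    [0,0,-0.13,0,0,0,-1],
    [0,0,-0.145,0,0,0,-1],
    [0,0,-0.152,0,0,0,-1]
  ]
}}

```text
time_s: 14.38
ee_pos: [0.4232, 0.2062, 0.1022]
eef_rot: [-3.135, -0.001, 1.572]
force: [-0.2, 0.5, -3.2]
grip_width: 0.0356
```

{"op": "servo_tool", "data": {
  "rows": [
    [0.002,0,-0.002,0,-0.006,0,-1],
    [0.002,0,-0.004,0,-0.006,0,-1],
    [0.002,0,-0.006,0,-0.006,0,-1],
    [0.002,0,-0.0075,0,-0.006,0,-1],
    [0.002,0,-0.0085,0,-0.006,0,-1],
    [0.002,0,-0.0095,0,-0.006,0,-1],
    [0.002,0,-0.01,0,-0.006,0,-1],
    [0.002,0,-0.01,0,-0.006,0,-1]
  ]
}}

```text
time_s: 15.05
ee_pos: [0.4257, 0.2064, 0.0934]
eef_rot: [3.141, -0.001, 1.572]
force: [-2.8, -2.1, 9.8]
grip_width: 0.0358
```

Contact. Release, rise and check.

{"op": "servo_tool", "data": {
  "rows": [
    [0,0,0,0,0,0,-0.5],
    [0,0,0,0,0,0,0],
    [0,0,0,0,0,0,0.5],
    [0,0,0,0,0,0,1],
    [0,0,0.01,0,0,0,1],
    [0,0,0.04,0,0,0,1],
    [0,0,0.08,0,0,0,1],
    [0,0,0.12,0,0,0,1]
  ]
}}

```text
time_s: 15.72
ee_pos: [0.4251, 0.2061, 0.2153]
eef_rot: [-3.141, -0.001, 1.572]
force: [1.0, -0.2, 0.7]
grip_width: 0.0786
```

```bash

python3 - <<'E'
from h import *
look([('round',.426,.306,.119,.14),('square',.426,.206,.111,.13),('slim',.614,.058,.132,.15),('lid',.666,-.066,.03,.07)],pre='b')
E
```

```text
top round 0
top square 226 [0.4247 0.2055 0.0179] z 0.1196
top slim 170 [0.6132 0.0576 0.0162] z 0.1404
top lid 260 [ 0.6649 -0.0665  0.0222] z 0.0439
scene round 335 [0.4283 0.3069 0.0185] z 0.1272
scene square 283 [0.4274 0.2067 0.0182] z 0.1194
scene slim 293 [0.6161 0.0591 0.0161] z 0.1404
scene lid 462 [ 0.6674 -0.0658  0.022 ] z 0.0442
```

View pics/b_scene.png

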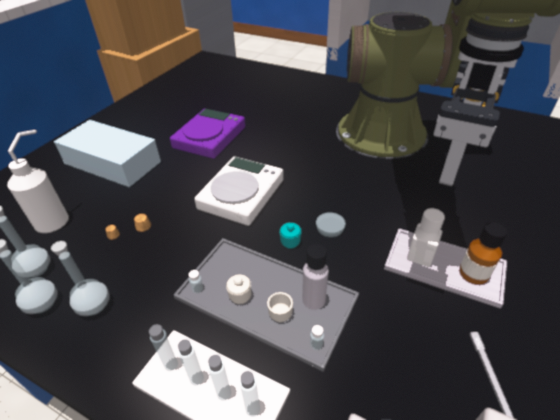

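Both bottles stand on the side tray, at px (425,240) and (483,260). The lidded crucible at (238,289) hasn't moved. I'll go for it now.

{"op": "servo_tool", "data": {
  "rows": [
    [0.01,-0.02,0.02,0,0,0,0.6],
    [0.035,-0.045,0.03,0,0,0,0.6],
    [0.06,-0.075,0.03,0,0,0,0.6],
    [0.085,-0.105,0.03,0,0,0,0.6],
    [0.11,-0.135,0.03,0,0,0,0.6],
    [0.135,-0.165,0.03,0,0,0,0.6],
    [0.16,-0.195,0.03,0,0,0,0.6],
    [0.185,-0.22,0.03,0,0,0,0.6]
  ]
}}

```text
time_s: 16.48
ee_pos: [0.6135, -0.0151, 0.25]
eef_rot: [3.131, -0.005, 1.571]
force: [0.1, 0.6, 0.3]
grip_width: 0.0753
```

{"op": "servo_tool", "data": {
  "rows": [
    [0.02,-0.02,0,0,0,0,0.6],
    [0.04,-0.04,0,0,0,0,0.6],
    [0.05,-0.05,0,0,0,0,0.6],
    [0.054,-0.053,0,0,0,0,0.6],
    [0.054,-0.053,-0.02,0,0,0,0.6],
    [0.054,-0.053,-0.05,0,0,0,0.6],
    [0.054,-0.053,-0.08,0,0,0,0.6],
    [0.054,-0.053,-0.1,0,0,0,0.6]
  ]
}}

```text
time_s: 17.15
ee_pos: [0.6662, -0.0672, 0.1473]
eef_rot: [3.134, -0.005, 1.572]
force: [-0.3, 0.3, -0.2]
grip_width: 0.0752
```

{"op": "servo_tool", "data": {
  "newtons": 10,
  "rows": [
    [0,0.001,-0.015,0,0.007,0,0.6],
    [0,0.001,-0.035,0,0.007,0,0.6],
    [0,0.001,-0.06,0,0.007,0,0.6],
    [0,0.001,-0.085,0,0.007,0,0.6],
    [0,0.001,-0.105,0,0.007,0,0.6],
    [0,0.001,-0.12,0,0.007,0,0.6],
    [0,0.001,-0.13,0,0.007,0,0.6],
    [0,0.001,-0.134,0,0.007,0,0.6]
  ]
}}

```text
time_s: 17.82
ee_pos: [0.6657, -0.0656, 0.0121]
eef_rot: [-3.14, -0.006, 1.572]
force: [0.9, -0.6, 0.1]
grip_width: 0.0755
```

{"op": "servo_tool", "data": {
  "rows": [
    [0,0,0,0,0,0,0.5],
    [0,0,0,0,0,0,0.3],
    [0,0,0,0,0,0,0.2],
    [0,0,0,0,0,0,0.1],
    [0,0,0,0,0,0,0],
    [0,0,0,0,0,0,-0.1],
    [0,0,0,0,0,0,-0.5],
    [0,0,0,0,0,0,-1]
  ]
}}

```text
time_s: 18.48
ee_pos: [0.6659, -0.0657, 0.0126]
eef_rot: [-3.141, -0.005, 1.572]
force: [-0.7, -0.7, 3.5]
grip_width: 0.0432
```

{"op": "servo_tool", "data": {
  "rows": [
    [0,0,0,0,0,0,-1],
    [0,0,0,0,0,0,-1],
    [0,0,0,0,0,0,-1],
    [0,0,0,0,0,0,-1],
    [0,0,0,0,0,0,-1],
    [0,0,0,0,0,0,-1],
    [0,0,0,0,0,0,-1],
    [0,0,0,0,0,0,-1]
  ]
}}

```text
time_s: 19.15
ee_pos: [0.6659, -0.0657, 0.0126]
eef_rot: [-3.141, -0.005, 1.572]
force: [-0.4, 0.1, 2.0]
grip_width: 0.0434
```

{"op": "servo_tool", "data": {
  "rows": [
    [0,0,0.003,0,0,0,-1],
    [0,0,0.01,0,0,0,-1],
    [0,0,0.025,0,0,0,-1],
    [0,0,0.045,0,0,0,-1],
    [0,0,0.07,0,0,0,-1],
    [0,0,0.095,0,0,0,-1],
    [0,0,0.115,0,0,0,-1],
    [0,0,0.13,0,0,0,-1]
  ]
}}

```text
time_s: 19.82
ee_pos: [0.6663, -0.0657, 0.1454]
eef_rot: [3.14, -0.005, 1.572]
force: [0.5, 0.5, -1.3]
grip_width: 0.0435
```

{"op": "servo_tool", "data": {
  "rows": [
    [-0.005,-0.003,0.01,0,0,0,-1],
    [-0.015,-0.01,0.01,0,0,0,-1],
    [-0.035,-0.025,0.01,0,0,0,-1],
    [-0.06,-0.04,0.01,0,0,0,-1],
    [-0.085,-0.055,0.01,0,0,0,-1],
    [-0.11,-0.07,0.01,0,0,0,-1],
    [-0.135,-0.088,0.01,0,0,0,-1],
    [-0.155,-0.1,0.01,0,0,0,-1]
  ]
}}

```text
time_s: 20.48
ee_pos: [0.5091, -0.1667, 0.1555]
eef_rot: [3.14, -0.005, 1.572]
force: [-0.2, -0.8, 0.2]
grip_width: 0.0436
```

{"op": "servo_tool", "data": {
  "rows": [
    [-0.02,-0.014,0,0,0,0,-1],
    [-0.04,-0.028,0,0,0,0,-1],
    [-0.058,-0.04,0,0,0,0,-1],
    [-0.067,-0.046,0,0,0,0,-1],
    [-0.07,-0.0485,0,0,0,0,-1],
    [-0.07,-0.0485,-0.01,0,0,0,-1],
    [-0.07,-0.0485,-0.025,0,0,0,-1],
    [-0.07,-0.0485,-0.04,0,0,0,-1]
  ]
}}

```text
time_s: 21.15
ee_pos: [0.4399, -0.2147, 0.1145]
eef_rot: [3.139, -0.005, 1.572]
force: [-0.6, 0.7, -1.7]
grip_width: 0.0434
```

```bash

python3 - <<'E'
from h import *
print(ctrl.get_obs()['ee_pos'])
look([('round',.426,.306,.119,.14),('square',.426,.206,.111,.13)],pre='c')
E
```

```text
[ 0.43989038 -0.21469053  0.11452217]
top round 232 [0.4248 0.3062 0.0188] z 0.1275
top square 226 [0.4247 0.2055 0.0181] z 0.1195
scene round 337 [0.4279 0.3071 0.0193] z 0.1274
scene square 284 [0.4272 0.2063 0.0189] z 0.1194
```

View pics/c_scene.png

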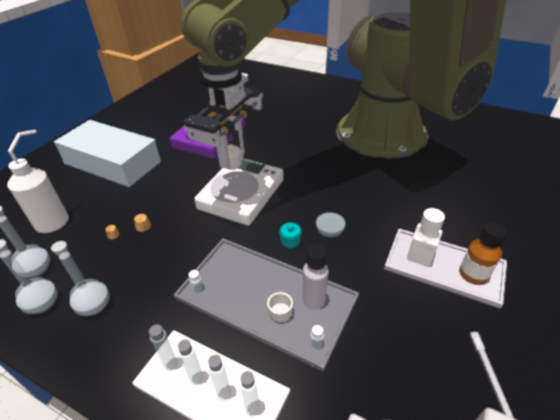

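The crucible is held over the pan at px (232,155), and the bottles on the tray are steady. Lowering it gently.

{"op": "servo_tool", "data": {
  "rows": [
    [-0.001,0,-0.005,0,0,0,-1],
    [-0.001,0,-0.015,0,0,0,-1],
    [-0.001,0,-0.027,0,0,0,-1],
    [-0.001,0,-0.038,0,0,0,-1],
    [-0.001,0,-0.046,0,0,0,-1],
    [-0.001,0,-0.051,0,0,0,-1],
    [-0.001,0,-0.054,0,0,0,-1],
    [-0.001,0,-0.055,0,0,0,-1]
  ]
}}

```text
time_s: 21.92
ee_pos: [0.4377, -0.214, 0.0576]
eef_rot: [-3.139, -0.007, 1.573]
force: [-0.4, -0.2, -1.0]
grip_width: 0.0431
```

{"op": "servo_tool", "data": {
  "rows": [
    [0,0,-0.0005,0,0.002,0,-1],
    [0,0,-0.001,0,0.002,0,-1],
    [0,0,-0.0015,0,0.002,0,-1],
    [0,0,-0.0015,0,0.002,0,-1],
    [0,0,-0.0015,0,0.002,0,-1],
    [0,0,-0.0015,0,0.002,0,-1],
    [0,0,-0.0015,0,0.002,0,-1],
    [0,0,-0.0015,0,0.002,0,-1]
  ]
}}

```text
time_s: 22.58
ee_pos: [0.4379, -0.2141, 0.0565]
eef_rot: [-3.138, -0.007, 1.573]
force: [-1.4, 1.2, 6.1]
grip_width: 0.0433
```

{"op": "servo_tool", "data": {
  "rows": [
    [0,0,0,0,0,0,-0.2],
    [0,0,0,0,0,0,0],
    [0,0,0,0,0,0,0.2],
    [0,0,0,0,0,0,0.4],
    [0,0,0,0,0,0,0.6],
    [0,0,0,0,0,0,0.6],
    [0,0,0,0,0,0,0.6],
    [0,0,0.01,0,0,0,0.6]
  ]
}}

```text
time_s: 23.25
ee_pos: [0.4371, -0.2137, 0.0654]
eef_rot: [-3.135, -0.008, 1.573]
force: [-0.0, 0.3, 0.7]
grip_width: 0.0756
```

{"op": "servo_tool", "data": {
  "rows": [
    [0,0,0.01,0,0,0,0.6],
    [0,0,0.025,0,0,0,0.6],
    [0,0,0.045,0,0,0,0.6],
    [0,0,0.07,0,0,0,0.6],
    [0,0,0.1,0,0,0,0.6],
    [0,0,0.13,0,0,0,0.6],
    [0,0,0.16,0,0,0,0.6],
    [0,0,0.18,0,0,0,0.6]
  ]
}}

```text
time_s: 23.92
ee_pos: [0.4373, -0.2138, 0.2496]
eef_rot: [-3.139, -0.006, 1.573]
force: [-0.2, 0.4, -0.4]
grip_width: 0.0752
```

```bash

python3 - <<'E'
from h import *
look([('round',.426,.306,.119,.14),('square',.426,.206,.111,.13),('lid',.438,-.215,.07,.12),('open',.666,.017,.035,.05),('slim',.614,.058,.132,.15)],pre='d')
E
```

```text
top round 234 [0.4252 0.3059 0.0186] z 0.1277
top square 226 [0.4252 0.2057 0.0183] z 0.1198
top lid 0
top open 78 [0.6652 0.0171 0.0228] z 0.0394
top slim 168 [0.6131 0.0587 0.0167] z 0.1402
scene round 331 [0.4278 0.3066 0.0189] z 0.1274
scene square 283 [0.4273 0.2064 0.0191] z 0.1194
scene lid 294 [ 0.4396 -0.2129  0.0219] z 0.0874
scene open 174 [0.6672 0.017  0.0222] z 0.0389
scene slim 290 [0.6152 0.0582 0.0166] z 0.1404
```

View pics/d_scene.png

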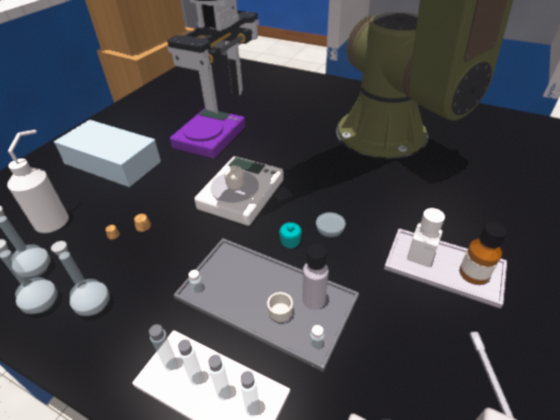

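The crucible stands at px (234,183) on the white pan, about 2 mm from its centre. Now I'll return the square bottle.

{"op": "servo_tool", "data": {
  "rows": [
    [0,0.015,0,0,0,0,1],
    [0,0.045,0,0,0,0,1],
    [-0.003,0.075,0,0,0,0,1],
    [-0.003,0.105,0,0,0,0,1],
    [-0.005,0.135,0,0,0,0,1],
    [-0.005,0.165,0,0,0,0,1],
    [-0.005,0.195,0,0,0,0,1],
    [-0.005,0.225,0,0,0,0,1]
  ]
}}

```text
time_s: 24.68
ee_pos: [0.4323, 0.0123, 0.2499]
eef_rot: [-3.141, -0.005, 1.573]
force: [0.7, -0.7, -0.2]
grip_width: 0.094
```

{"op": "servo_tool", "data": {
  "rows": [
    [0,0.03,0,0,0,0,1],
    [0,0.06,0,0,0,0,1],
    [-0.003,0.09,0,0,0,0,1],
    [-0.003,0.12,0,0,0,0,1],
    [-0.005,0.15,0,0,0,0,1],
    [-0.005,0.175,0,0,0,0,1],
    [-0.005,0.19,0,0,0,0,1],
    [-0.005,0.195,0,0,0,0,1]
  ]
}}

```text
time_s: 25.35
ee_pos: [0.4267, 0.209, 0.2496]
eef_rot: [-3.14, -0.005, 1.575]
force: [-0.2, 0.1, 0.0]
grip_width: 0.0939
```

{"op": "servo_tool", "data": {
  "newtons": 20,
  "rows": [
    [0,-0.003,-0.015,0,0,-0.002,1],
    [0,-0.003,-0.04,0,0,-0.002,1],
    [0,-0.003,-0.07,0,0,-0.002,1],
    [0,-0.003,-0.1,0,0,-0.002,1],
    [0,-0.003,-0.125,0,0,-0.002,1],
    [0,-0.003,-0.145,0,0,-0.002,1],
    [0,-0.003,-0.153,0,0,-0.002,1],
    [0,-0.003,-0.155,0,0,-0.002,1]
  ]
}}

```text
time_s: 26.02
ee_pos: [0.4261, 0.2052, 0.0935]
eef_rot: [-3.138, -0.004, 1.572]
force: [-0.2, 0.3, 1.0]
grip_width: 0.0941
```

{"op": "servo_tool", "data": {
  "rows": [
    [0,0,0,0,0,0,1],
    [0,0,0,0,0,0,0.3],
    [0,0,0,0,0,0,0],
    [0,0,0,0,0,0,-0.2],
    [0,0,0,0,0,0,-1],
    [0,0,0,0,0,0,-1],
    [0,0,0,0,0,0,-1],
    [0,0,0,0,0,0,-1]
  ]
}}

```text
time_s: 26.68
ee_pos: [0.4262, 0.2052, 0.0936]
eef_rot: [-3.138, -0.004, 1.572]
force: [-0.4, 0.4, 0.4]
grip_width: 0.0503
```

{"op": "servo_tool", "data": {
  "rows": [
    [0,0,0,0,0,0,-1],
    [0,0,0,0,0,0,-1],
    [0,0,0,0,0,0,-1],
    [0,0,0,0,0,0,-1],
    [0,0,0.004,0,0,0,-1],
    [0,0,0.015,0,0,0,-1],
    [0,0,0.035,0,0,0,-1],
    [0,0,0.06,0,0,0,-1]
  ]
}}

```text
time_s: 27.35
ee_pos: [0.4252, 0.2049, 0.1533]
eef_rot: [-3.135, -0.003, 1.572]
force: [0.0, -0.1, -3.4]
grip_width: 0.0356
```

{"op": "servo_tool", "data": {
  "rows": [
    [0,0,0.02,0,0,0,-1],
    [0,0,0.045,0,0,0,-1],
    [0,0,0.07,0,0,0,-1],
    [0,0,0.09,0,0,0,-1],
    [0.005,-0.005,0.1,0,0,0,-1],
    [0.02,-0.025,0.105,0,0,0,-1],
    [0.04,-0.05,0.105,0,0,0,-1],
    [0.06,-0.075,0.105,0,0,0,-1]
  ]
}}

```text
time_s: 28.02
ee_pos: [0.4858, 0.1287, 0.2581]
eef_rot: [-3.135, -0.003, 1.573]
force: [0.1, 1.1, -2.7]
grip_width: 0.0353
```

{"op": "servo_tool", "data": {
  "rows": [
    [0.02,-0.025,0,0,0,0,-1],
    [0.045,-0.055,0,0,0,0,-1],
    [0.07,-0.085,0,0,0,0,-1],
    [0.09,-0.11,0,0,0,0,-1],
    [0.11,-0.135,0,0,0,0,-1],
    [0.122,-0.15,0,0,0,0,-1],
    [0.128,-0.156,0,0,0,0,-1],
    [0.128,-0.156,0,0,0,0,-1]
  ]
}}

```text
time_s: 28.68
ee_pos: [0.6142, -0.0286, 0.2567]
eef_rot: [-3.133, -0.003, 1.572]
force: [-0.3, 0.4, -3.4]
grip_width: 0.0354
```

{"op": "servo_tool", "data": {
  "rows": [
    [-0.001,0.0025,-0.015,0,-0.004,0,-1],
    [-0.001,0.0025,-0.04,0,-0.004,0,-1],
    [-0.001,0.0025,-0.07,0,-0.004,0,-1],
    [-0.001,0.0025,-0.1,0,-0.004,0,-1],
    [-0.001,0.0025,-0.125,0,-0.004,0,-1],
    [-0.001,0.0025,-0.142,0,-0.004,0,-1],
    [-0.001,0.0025,-0.152,0,-0.004,0,-1],
    [-0.001,0.0025,-0.155,0,-0.004,0,-1]
  ]
}}

```text
time_s: 29.35
ee_pos: [0.6121, -0.0251, 0.1002]
eef_rot: [-3.134, -0.003, 1.573]
force: [0.3, 0.4, -3.0]
grip_width: 0.0354
```

{"op": "servo_tool", "data": {
  "rows": [
    [0.001,-0.001,-0.002,0,-0.004,0,-1],
    [0.001,-0.001,-0.004,0,-0.004,0,-1],
    [0.001,-0.001,-0.005,0,-0.004,0,-1],
    [0.001,-0.001,-0.006,0,-0.004,0,-1],
    [0.001,-0.001,-0.007,0,-0.004,0,-1],
    [0.001,-0.001,-0.0075,0,-0.004,0,-1],
    [0.001,-0.001,-0.008,0,-0.004,0,-1],
    [0.001,-0.001,-0.008,0,-0.004,0,-1]
  ]
}}

```text
time_s: 30.02
ee_pos: [0.6135, -0.0261, 0.0937]
eef_rot: [-3.14, -0.003, 1.573]
force: [-3.6, 0.7, 8.4]
grip_width: 0.0355
```

Contact at the original height. Release, then fetch the round bottle at TCP (0.426, 0.306).

{"op": "servo_tool", "data": {
  "rows": [
    [0,0,0,0,0,0,-0.5],
    [0,0,0,0,0,0,0],
    [0,0,0,0,0,0,0.5],
    [0,0,0,0,0,0,1],
    [0,0,0.01,0,0,0,1],
    [0,0,0.04,0,0,0,1],
    [0,0,0.08,0,0,0,1],
    [0,0,0.12,0,0,0,1]
  ]
}}

```text
time_s: 30.68
ee_pos: [0.613, -0.0261, 0.2155]
eef_rot: [-3.139, -0.003, 1.573]
force: [0.6, 1.0, 0.4]
grip_width: 0.0789
```

```bash

python3 - <<'E'
from h import *
look([('round',.426,.306,.119,.14),('square',.613,-.025,.111,.13),('slim',.614,.058,.132,.15)],pre='e')
E
```

```text
top round 232 [0.4241 0.3063 0.0185] z 0.128
top square 0
top slim 0
scene round 337 [0.4269 0.3064 0.0189] z 0.1274
scene square 318 [ 0.6148 -0.0241  0.0185] z 0.1195
scene slim 296 [0.6157 0.0586 0.0163] z 0.1404
```

{"op": "servo_tool", "data": {
  "rows": [
    [-0.01,0.02,0.03,0,0,0,1],
    [-0.025,0.05,0.04,0,0,0,1],
    [-0.04,0.085,0.04,0,0,0,1],
    [-0.06,0.12,0.04,0,0,0,1],
    [-0.08,0.155,0.04,0,0,0,1],
    [-0.1,0.19,0.04,0,0,0,1],
    [-0.12,0.225,0.04,0,0,0,1],
    [-0.14,0.255,0.04,0,0,0,1]
  ]
}}

```text
time_s: 31.45
ee_pos: [0.4743, 0.2304, 0.2621]
eef_rot: [3.131, -0.002, 1.573]
force: [0.6, 0.7, -0.3]
grip_width: 0.0935
```

{"op": "servo_tool", "data": {
  "rows": [
    [-0.02,0.03,0,0,0.008,0,1],
    [-0.035,0.055,0,0,0.008,0,1],
    [-0.045,0.07,0,0,0.008,0,1],
    [-0.048,0.0755,0,0,0.008,0,1],
    [-0.048,0.0755,-0.02,0,0.008,0,1],
    [-0.048,0.0755,-0.05,0,0.008,0,1],
    [-0.048,0.0755,-0.08,0,0.008,0,1],
    [-0.048,0.0755,-0.105,0,0.008,0,1]
  ]
}}

```text
time_s: 32.12
ee_pos: [0.4264, 0.3051, 0.1555]
eef_rot: [3.14, -0.002, 1.573]
force: [0.4, 0.7, -0.8]
grip_width: 0.0943
```

{"op": "servo_tool", "data": {
  "rows": [
    [0,0.001,-0.015,0,0,0,1],
    [0,0.001,-0.03,0,0,0,1],
    [0,0.001,-0.043,0,0,0,1],
    [0,0.001,-0.052,0,0,0,1],
    [0,0.001,-0.055,0,0,0,1],
    [0,0.001,-0.055,0,0,0,1],
    [0,0.001,-0.055,0,0,0,0.5],
    [0,0.001,-0.055,0,0,0,0]
  ]
}}

```text
time_s: 32.78
ee_pos: [0.4268, 0.3062, 0.1013]
eef_rot: [3.139, -0.003, 1.572]
force: [0.3, 0.7, 0.2]
grip_width: 0.0839
```

{"op": "servo_tool", "data": {
  "rows": [
    [0,0,0,0,0,0,-0.2],
    [0,0,0,0,0,0,-1],
    [0,0,0,0,0,0,-1],
    [0,0,0,0,0,0,-1],
    [0,0,0,0,0,0,-1],
    [0,0,0,0,0,0,-1],
    [0,0,0,0,0,0,-1],
    [0,0,0,0,0,0,-1]
  ]
}}

```text
time_s: 33.45
ee_pos: [0.4268, 0.3062, 0.1013]
eef_rot: [3.139, -0.003, 1.572]
force: [-0.1, -0.2, -0.0]
grip_width: 0.0355
```

{"op": "servo_tool", "data": {
  "rows": [
    [0,0,0,0,0,0,-1],
    [0,0,0,0,0,0,-1],
    [0,0,0,0,0,0,-1],
    [0,0,0.004,0,0,0,-1],
    [0,0,0.015,0,0,0,-1],
    [0,0,0.035,0,0,0,-1],
    [0,0,0.06,0,0,0,-1],
    [0,0,0.085,0,0,0,-1]
  ]
}}

```text
time_s: 34.12
ee_pos: [0.4265, 0.306, 0.1879]
eef_rot: [3.139, -0.002, 1.572]
force: [0.2, 0.7, -3.6]
grip_width: 0.0358
```

{"op": "servo_tool", "data": {
  "rows": [
    [0,0,0.025,0,0,0,-1],
    [0,0,0.05,0,0,0,-1],
    [0,0,0.07,0,0,0,-1],
    [0,0,0.085,0,0,0,-1],
    [0.005,-0.01,0.09,0,0,0,-1],
    [0.015,-0.03,0.09,0,0,0,-1],
    [0.028,-0.06,0.09,0,0,0,-1],
    [0.042,-0.09,0.09,0,0,0,-1]
  ]
}}

```text
time_s: 34.78
ee_pos: [0.4685, 0.2145, 0.2777]
eef_rot: [3.14, -0.002, 1.574]
force: [0.7, 0.2, -2.2]
grip_width: 0.0353
```

{"op": "servo_tool", "data": {
  "rows": [
    [0.012,-0.027,0,0,0,0,-1],
    [0.025,-0.055,0,0,0,0,-1],
    [0.038,-0.083,0,0,0,0,-1],
    [0.05,-0.11,0,0,0,0,-1],
    [0.062,-0.138,0,0,0,0,-1],
    [0.075,-0.165,0,0,0,0,-1],
    [0.087,-0.193,0,0,0,0,-1],
    [0.1,-0.22,0,0,0,0,-1]
  ]
}}

```text
time_s: 35.45
ee_pos: [0.5685, -0.0079, 0.2774]
eef_rot: [3.141, -0.002, 1.573]
force: [0.5, 0.5, -3.1]
grip_width: 0.0359
```

{"op": "servo_tool", "data": {
  "rows": [
    [0.013,-0.03,0,0,0,0,-1],
    [0.026,-0.06,0,0,0,0,-1],
    [0.037,-0.08,0,0,0,0,-1],
    [0.042,-0.093,0,0,0,0,-1],
    [0.045,-0.099,0,0,0,0,-1],
    [0.045,-0.099,0,0,0,0,-1],
    [0.045,-0.099,0,0,0,0,-1],
    [0.045,-0.099,0,0,0,0,-1]
  ]
}}

```text
time_s: 36.12
ee_pos: [0.6132, -0.1057, 0.2777]
eef_rot: [3.14, -0.002, 1.575]
force: [0.3, -0.6, -2.8]
grip_width: 0.0352
```

{"op": "servo_tool", "data": {
  "rows": [
    [0,-0.0015,-0.015,0,0,0,-1],
    [0,-0.0015,-0.04,0,0,0,-1],
    [0,-0.0015,-0.07,0,0,0,-1],
    [0,-0.0015,-0.1,0,0,0,-1],
    [0,-0.0015,-0.13,0,0,0,-1],
    [0,-0.0015,-0.15,0,0,0,-1],
    [0,-0.0015,-0.163,0,0,0,-1],
    [0,-0.0015,-0.17,0,0,0,-1]
  ]
}}

```text
time_s: 36.78
ee_pos: [0.6127, -0.1063, 0.1064]
eef_rot: [-3.141, -0.002, 1.576]
force: [-0.1, 0.4, -2.5]
grip_width: 0.0354
```

{"op": "servo_tool", "data": {
  "rows": [
    [0,0,-0.001,0,0,0,-1],
    [0,0,-0.002,0,0,0,-1],
    [0,0,-0.003,0,0,0,-1],
    [0,0,-0.004,0,0,0,-1],
    [0,0,-0.005,0,0,0,-1],
    [0,0,-0.006,0,0,0,-1],
    [0,0,-0.006,0,0,0,-1],
    [0,0,-0.006,0,0,0,-1]
  ]
}}

```text
time_s: 37.45
ee_pos: [0.613, -0.1064, 0.1013]
eef_rot: [3.141, -0.002, 1.576]
force: [-2.1, -0.7, 5.3]
grip_width: 0.0356
```

Contact at the expected height. Release and retreat.

{"op": "servo_tool", "data": {
  "rows": [
    [0,0,0,0,0,0,-0.5],
    [0,0,0,0,0,0,0],
    [0,0,0,0,0,0,0.5],
    [0,0,0,0,0,0,1],
    [0,0,0.01,0,0,0,1],
    [0,0,0.04,0,0,0,1],
    [0,0,0.08,0,0,0,1],
    [0,0,0.12,0,0,0,1]
  ]
}}

```text
time_s: 38.12
ee_pos: [0.6125, -0.1063, 0.2231]
eef_rot: [-3.141, -0.002, 1.576]
force: [0.0, -0.2, 1.4]
grip_width: 0.0786
```

{"op": "servo_tool", "data": {
  "rows": [
    [-0.01,0.01,0.02,0,0,0,1],
    [-0.03,0.03,0.04,0,0,0,1],
    [-0.055,0.06,0.04,0,0,0,1],
    [-0.08,0.09,0.04,0,0,0,1],
    [-0.11,0.12,0.04,0,0,0,1],
    [-0.14,0.15,0.04,0,0,0,1],
    [-0.17,0.18,0.04,0,0,0,1],
    [-0.19,0.2,0.04,0,0,0,1]
  ]
}}

```text
time_s: 38.78
ee_pos: [0.4203, 0.0952, 0.264]
eef_rot: [3.141, -0.003, 1.576]
force: [0.7, 1.3, 0.1]
grip_width: 0.0937
```

{"op": "servo_tool", "data": {
  "rows": [
    [-0.01,0.03,0,0,0,0,1],
    [-0.02,0.06,0,0,0,0,1],
    [-0.03,0.09,0,0,0,0,1],
    [-0.04,0.12,0,0,0,0,1],
    [-0.04,0.15,0,0,0,0,1],
    [-0.04,0.17,0,0,0,0,1],
    [-0.04,0.18,0,0,0,0,1],
    [-0.04,0.18,0,0,0,0,1]
  ]
}}

```text
time_s: 39.45
ee_pos: [0.3801, 0.2763, 0.2643]
eef_rot: [3.141, -0.003, 1.578]
force: [0.2, -0.6, -0.1]
grip_width: 0.0941
```

```bash

python3 - <<'E'
from h import *
look([('round',.613,-.107,.119,.14),('square',.613,-.025,.111,.13),('slim',.614,.058,.132,.15),('lid',.438,-.215,.07,.12),('open',.666,.017,.035,.05)],pre='f')
E
```

```text
top round 210 [ 0.6105 -0.1067  0.0184] z 0.1273
top square 205 [ 0.6125 -0.026   0.0184] z 0.1195
top slim 172 [0.6132 0.0573 0.0165] z 0.1406
top lid 304 [ 0.4371 -0.215   0.0221] z 0.0885
top open 75 [0.6653 0.0167 0.0222] z 0.0388
scene round 290 [ 0.6133 -0.1053  0.0184] z 0.1275
scene square 315 [ 0.6147 -0.0239  0.0185] z 0.1197
scene slim 292 [0.6155 0.0595 0.0163] z 0.1404
scene lid 294 [ 0.4394 -0.2128  0.0227] z 0.0872
scene open 175 [0.6671 0.0168 0.0229] z 0.0391
```

View pics/f_scene.png

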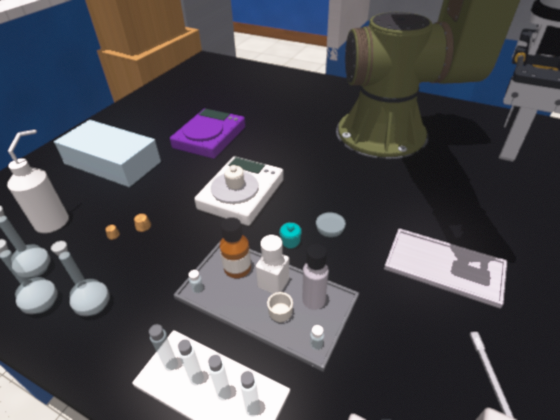

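View pics/f_top.png

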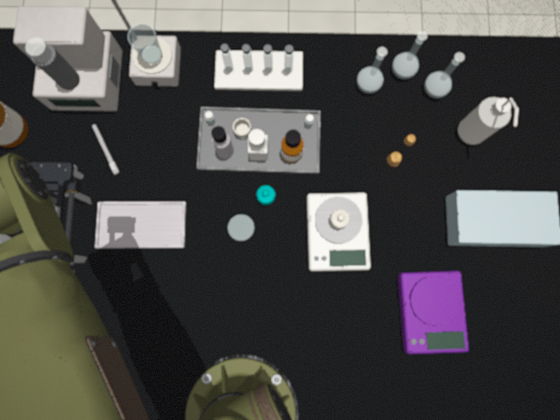

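Both views show the bottles back in the rack: round (235,250), square (273,265), slim (315,280). The crucible is centred on the white pan at scene (234,180) and top (340,219). All are within about 2 mm of where they should be, and the arm is clear of everything, so I'm handing in.

```bash
python3 -c "
from station import hand_in
print(hand_in())"
```

```text
the job is handed in; nothing more can be done
None
```

The job is handed in at about 39.5 s on the robot clock, well inside the 120 s limit; `hand_in()` gives no verdict.

**What I did:** The round and square bottles stood in front of the lidded crucible, so I moved those two onto the side tray. I then set the lidded crucible on the white balance's pan, keeping hold until it touched, and returned both bottles to their places.

**Last checks** (top and scene cameras, after the arm had moved clear):
- **Bottles:** the round and square bottles are within about 2 mm of their starting spots. The slim bottle did not move.
- **Crucibles:** the lidded crucible is about 1–2 mm from the pan's centre. The open crucible did not move.
- **Upright:** everything stands upright in both pictures, with top heights matching those measured before the moves.
- **Disagreements:** the two cameras differ by 2–3 mm in absolute position. Each camera's before-and-after readings agree within about 2 mm, and no check failed.

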